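Let off the ratchet clamp and stand the glued block in the tray

TASK

The glue has set: let off the small ratchet clamp by easing the pawl's red tab sideways just to its stop, gently, without forcing it, and keep the pawl off the wheel until the spring has drawn the blue jaw all the way back; leave the block alone until then. Then lift the block out of the clamp and stand it upright on the floor of the yellow tray, letting go only once it stands there. Leave everything else where it is.

Things in the scene. Friction and masses are not known exactly. Their poses are not given: they have to be found in the camera images.
- clamp: Bench ratchet clamp fixed to the desk; aluminium base plate 170 (x) x 300 (y) x 12 mm. Origin: centre of the plate's underside, on the desk. All x, y below are along its own axes from here. At its +y end stands a fixed blue jaw (50 x 25 mm, face at y = +100 mm, top 32 mm above the desk); a sliding blue jaw of the same height, with a sprung rubber pad, grips the block against it.
- wheel_hub (a point): Top centre of the ratchet wheel's hub, 48 mm above the desk. Dark steel wheel, 14 saw teeth, radius 36 mm, upright axis; through a rack it holds the sliding jaw shut against a spring. While the pawl is off the wheel the spring draws the jaw back (towards -y), damped, some 3 to 5 s for the full way; if the pawl drops in early, it catches in the next tooth and the jaw stays there.
- pawl_pivot (a point): Top of the pawl's upright pivot, 44 mm above the desk. The steel pawl lies flat beside the wheel: its nose, on the +x side of the pivot, sits in the teeth; its tail, on the -x side, carries the red tab. Pushing the tab towards the clamp's +y swings the nose out of the teeth. The nose comes clear only just before the pawl meets a hard stop. Let go, it springs back by itself.
- pawl_tail (a point): Nominal place of the red tab, 65 mm above the desk, 42 mm from the pivot. The tab is an upright flat post, 12 (x) x 8 (y) mm, 26 to 84 mm above the desk; its arm is clamped to the pawl as someone set it, up to 8 mm to either side (y) of this point. Resists with 3 to 10 N over 5 to 6 mm up to the stop; hold it there with 10 to 15 N: over 22 N bends it. 40 mm are free on either side, from 45 mm up.
- jaw (a joint): Opening of the sliding jaw in m: about 0 when it clamps the block, 0.033 when drawn fully back against its end stop.
- block_center (a point): Centre of the glued block: wood, a light and a dark half, one end red; 70 mm long (x), 24 mm thick (y), 55 mm high, about 0.12 kg. In the clamp it stands on the base plate, parallel to the clamp's axes, underside 12 mm and top 67 mm above the desk; what is above the jaws (32 mm) is free to be gripped across the 24 mm.
- tray: Open yellow tray fixed to the desk, empty, 170 (x) x 130 (y) mm outside, rim 30 mm above the desk, walls and floor 5 mm thick. Origin: centre of its underside, on the desk. It may be on the left or the right; the grey box of the same size with offcuts in it is not it.
Not all that is in view belongs to the job. Leave any purple or turquoise look-alike of the part that bears block_center alone. Several things have the shape of the tray; the one meant has the colours described above.

How it is judged:
On the way, in this order (a step that is already met when the one before it is completed fails the run):
1. the jaw is drawn fully back (within 3 mm) with the block still standing in the clamp (value of joint jaw above 0.03 m and distance of block_center from where it was at the start of the episode below 0.012 m), for 0.2 s.
2. the block is lifted out of the clamp (30 mm above its place there) (height (world z) of block_center above 0.07 m), for 0.1 s.
At the end, for the whole second after the job is handed in: The block stands upright (within 0.1 rad), at rest and released, on the floor of the yellow tray (its centre within 60 mm in x and 45 mm in y of the tray's centre, about 33 mm above the desk); the jaw is still fully back (over 30 mm open) (x of block_center in the frame of tray between -0.06 and 0.06 m and y of block_center in the frame of tray between -0.045 and 0.045 m and height (world z) of block_center between 0.028 and 0.037 m and angle between block_center's own z axis and vertical below 0.1 rad and linear speed of block below 0.02 m/s and value of joint jaw above 0.03 m); the robot touches nothing.
It fails at once if the pawl is forced: more than 22 N between robot and pawl (contact force between any of the fingers, the arm and pawl above 22 N).
It fails at once if the block is moved (over 12 mm) before the jaw is fully back (distance of block_center from where it was at the start of the episode above 0.012 m and value of joint jaw below 0.028 m).
It fails at once if the block is dropped: over 0.5 m/s with no finger on it (linear speed of block above 0.5 m/s and contact force between the fingers and block below 0.05 N).
It fails at once if a loose bystander (glue bottle, mug, carton, tape roll, can, screwdriver or offcut) is moved by over 30 mm (distance of any of glue, mug, tape, nails, driver, offcut, carton from where it was at the start of the episode above 0.03 m).
It also fails if it takes over 70 s, if anything falls off the work surface, if the arm or the gripper's body presses on something with over 40 N, if the wrist force passes 120 N, or if a joint passes its speed limit or range.

ROBOT

A 7-joint arm with a two-finger parallel gripper is mounted at the origin on the work surface. World frame = base frame: x ahead of the robot, y to its left, z up, the work surface at z = 0. Lengths are in m, angles in rad, forces in N, time in s.
With the tool pointing down it reaches from about 0.425 to 0.925 m from the base axis. Payload 6.8 kg.
Tool frame: the origin (TCP) lies at the very end of the fingers, on their centre line; the grasp point (between the pads) lies 19 mm behind it; x points along the fingers, y is the direction in which the jaws open and shut, and the axes are right-handed (so a half turn about x gives the same grasp; the last joint's range is limited). The gripper opens to 85 mm and grips with 20 to 120 N. Pads are 22 mm wide; open, the fingers measure 114 mm over their backs; the gripper's body (76 mm by 85 mm) begins 54 mm behind the grasp point. The pads swing forward as they close: fully open they stand 13 mm farther back than shut.
Start: joints at [1.189, 0.477, 0.022, 1.555, -0.011, 1.109, -0.083], TCP at [0.183, -0.65, 0.231] pointing down, gripper open.
Joint ranges: [-2.96, 2.96], [-0.34, 2.1], [-1.41, 1.46], [0.24, 2.44], [-1.37, 4.51], [0.17, 1.92], [-2.96, 2.96]. Speed limits (rad/s): [2.39, 2.39, 3.14, 3.14, 3.14, 3.14, 3.14].

INTERFACE

Orientations are given as a rotation vector (axis times angle).
In Python, from bench import get_obs, grab_frame, camera_info, hand_in gives the robot as it stands.
- The arm moves only by the tool apply_moves, never from a script. Its argument "series" is text: rows parted by semicolons, each of 7 numbers parted by spaces: the turn, a rotation vector about the tool's x, y, z in rad, then the shift along the tool's x, y, z in m, then the opening, from 0 (shut) to 1 (fully open). In form: wx wy wz tx ty tz hand; .... A call has 1 to 12 rows; each row is the pose to reach, as a shift and turn from the pose commanded when the call began, along the tool's axes at that moment; what a row does not reach only later rows make up. A row lasts 1/8 s, in which the tool goes at most 62.5 mm and 10.7 degrees, less where a joint would pass 70% of its speed; a pose out of reach is approached as far as the arm can. A call with a gripper value outside its range is refused whole. The fingers move at their own pace and stop on an object; "force" is the grip in N (left out, the last holds). Time passes only in rows, so rows that repeat a pose let the fingers close. It gives the time, the measured TCP pose, the force and the opening at its end, in the units of the state.
- get_obs(): the state, without advancing time (a new reading comes with each control period).
- grab_frame(name): name is "side" or "top" or "wrist"; returns the picture (384x512x3 uint8, blue, green, red); there is no depth.
- camera_info(name): a dict with "fov_y" (degrees; the focal length in pixels is half the picture's height over the tangent of half this angle, whatever the lens; pixels are square), "cx", "cy" (the principal point, pixels), "D" ([k1, k2, p1, p2, k3] as OpenCV has them; the pictures are not rectified), "rvec" (rotation vector, rad) and "tvec" (3), from world to camera coordinates, as OpenCV has them. Camera axes: x right, y down, z forward; pixel columns grow to the right and rows downward; lengths in m; the calibration is good to about 2 mm. A picture is of the moment at which its call begins: read the wrist's pose just before it. camera_info takes no time and is no camera call; for the wrist camera it gives the pose at the moment of the call.
- hand_in(): hands the job in, once; it reports no verdict.
The state is a dict: "clock": time; "joints": joint angles; "qvel": joint speeds; "tau": joint torques, N m; "tcp_pos": TCP position; "orientation": TCP orientation; "contact_force": force on the tool from outside, world axes, zero at the start; "moment": the same for the moment, N m; "grip_width": finger opening in m.
Only numpy, scipy, OpenCV 4.12 (cv2) and the standard library are available. Lean on these libraries where they do the work, as an engineer would, in place of code of your own. Each camera call takes 0.05 s, during which the arm holds its last target.

## Working session

There is one attempt and no reset: what is moved stays moved. The work goes in short steps, Python scripts to look and compute and a tool call to move; the robot and the scene stay as the last step left them, time stands still between calls to the robot, and variables do not carry over. Pictures are saved under pics/ and viewed, and the job is handed in when it is done.

Besides the shell and the picture viewer there is one more tool, called after "Emit:" in YAML: its name, and indented under it one key for each argument. apply_moves: Moves the arm, as the interface text tells. Its arguments: {"type":"object","properties":{"series":{"type":"string"},"force":{"type":"number"}},"required":["series"]}

```bash
mkdir -p pics; ls; python3 - <<'E'
from bench import *
import cv2
o=get_obs();print(o)
for n in ["top","side","wrist"]:
    print(n,camera_info(n)); cv2.imwrite(f"pics/{n}0.png",grab_frame(n))
E
```

```text
pics
{'clock': 0.0, 'joints': array([ 1.18886534,  0.47777247,  0.02235988,  1.55648125, -0.01148271,
        1.10929525, -0.08308494]), 'qvel': array([ 0.0004088 , -0.00195035,  0.00063489, -0.00012138,  0.00081199,
       -0.00097238, -0.00057749]), 'tau': array([ 4.33099049e-04, -5.96450830e+01,  1.60815116e+00, -2.81195426e+01,
        1.24241039e-02,  9.47232504e-03, -1.76482956e-06]), 'tcp_pos': array([ 0.18233851, -0.64927774,  0.23033206]), 'orientation': array([ 2.0752387 ,  0.28787445, -2.07609173]), 'contact_force': array([-0.2933276 ,  0.33441261, -0.44854247]), 'moment': array([-0.00629317, -0.02417829,  0.05747353]), 'grip_width': 0.08548496350592372}
top {'fov_y': 46.977960527217405, 'cx': 259.6660262495733, 'cy': 188.7067266543536, 'D': array([-0.1080122,  0.       ,  0.       ,  0.       ,  0.       ]), 'rvec': array([ 2.21348451, -2.22483013,  0.06451058]), 'tvec': array([-0.02479212,  0.43683802,  1.34164378])}
side {'fov_y': 45.93479023505637, 'cx': 253.39989786881372, 'cy': 196.90928353653965, 'D': array([-0.13752311,  0.        ,  0.        ,  0.        ,  0.        ]), 'rvec': array([ 0.36114602, -2.83558358,  1.09736075]), 'tvec': array([0.43132725, 0.15729876, 1.32747272])}
wrist {'fov_y': 58.88123640882169, 'cx': 259.917105778067, 'cy': 193.7524563252588, 'D': array([-0.03742581,  0.        ,  0.        ,  0.        ,  0.        ]), 'rvec': array([-2.31461485,  1.75300418,  0.25449586]), 'tvec': array([-0.67400024, -0.0370665 ,  0.37813769])}
```

View pics/top0.png

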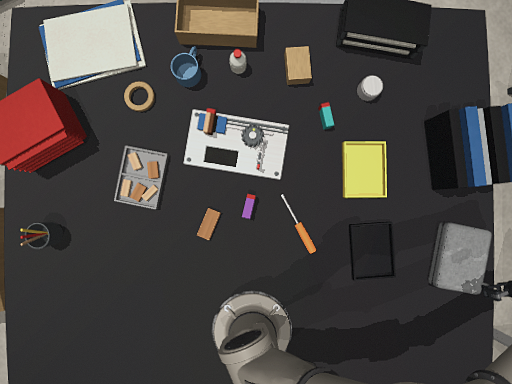

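View pics/side0.png

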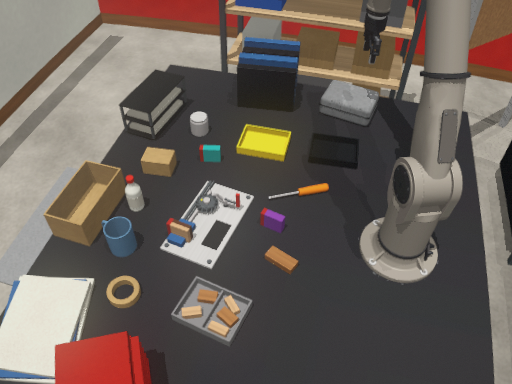

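View pics/wrist0.png

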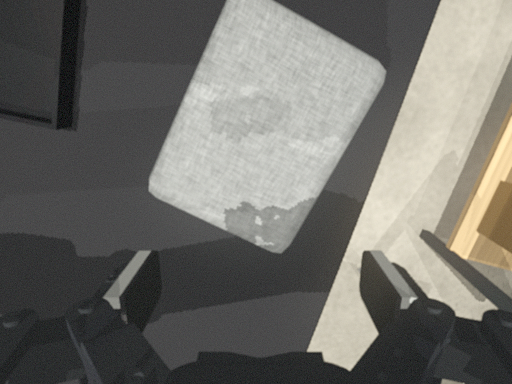

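```bash
cat > h.py <<'E'
import numpy as np,cv2
from scipy.spatial.transform import Rotation as R
from bench import *
def K(ci,h=384):
    f=h/2/np.tan(np.radians(ci['fov_y'])/2); return np.array([[f,0,ci['cx']],[0,f,ci['cy']],[0,0,1.]])
def ray(ci,px):
    u=cv2.undistortPoints(np.array(px,float).reshape(-1,1,2),K(ci),ci['D']).reshape(-1,2)
    Rm=cv2.Rodrigues(ci['rvec'])[0]; c=-Rm.T@ci['tvec']
    d=np.c_[u,np.ones(len(u))]@Rm; return c,d
def at_z(ci,px,z):
    c,d=ray(ci,px); z=np.broadcast_to(z,len(d)); return c+d*((z-c[2])/d[:,2])[:,None]
def proj(ci,P): return cv2.projectPoints(np.array(P,float).reshape(-1,1,3),ci['rvec'],ci['tvec'],K(ci),ci['D'])[0].reshape(-1,2)
def crop(img,x0,y0,x1,y1,s,name): cv2.imwrite(name,cv2.resize(img[y0:y1,x0:x1],None,fx=s,fy=s,interpolation=cv2.INTER_CUBIC))
E
python3 - <<'E'
from h import *
t=cv2.imread('pics/top0.png'); s=cv2.imread('pics/side0.png')
crop(t,175,95,300,190,6,'pics/tc.png'); crop(s,155,175,265,275,6,'pics/sc.png')
E
```

```text
(no output)
```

View pics/tc.png

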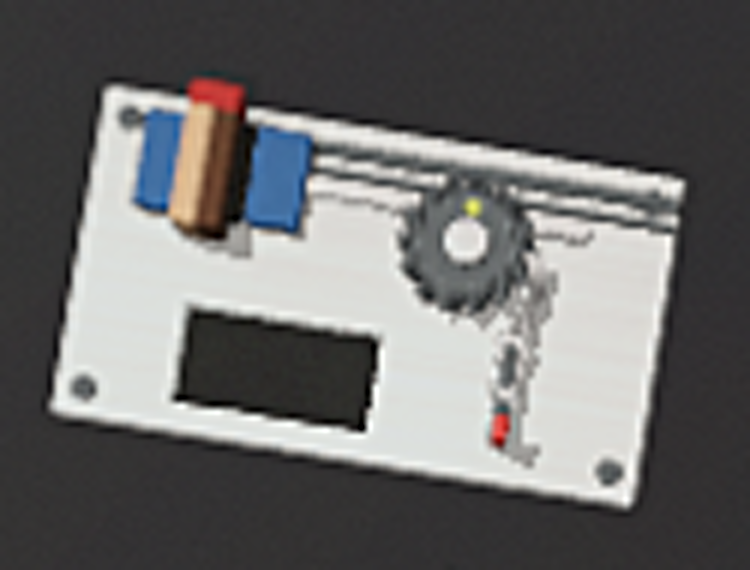

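View pics/sc.png

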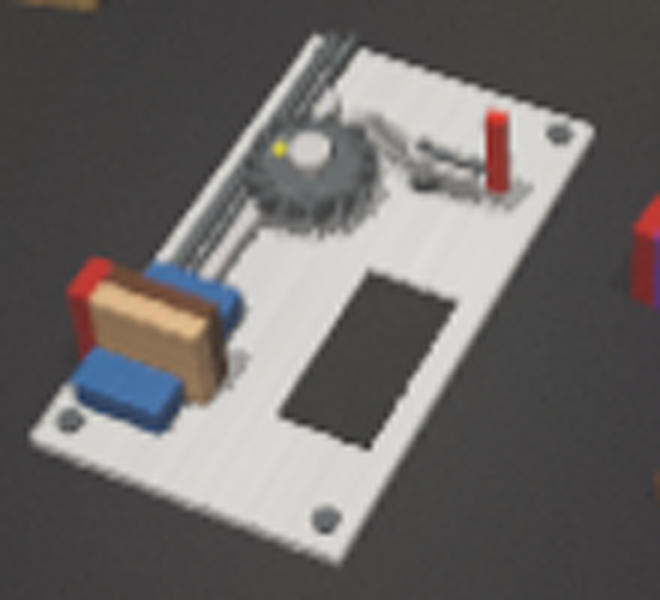

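```bash
python3 - <<'E'
from h import *
ct=camera_info('top');cs=camera_info('side')
T=lambda p:np.array(p)/6+[175,95]-0.4
S=lambda p:np.array(p)/6+[155,175]-0.4
# order: (+x,+y),(+x,-y),(-x,-y),(-x,+y)
A=at_z(ct,T([(105,85),(683,180),(632,508),(52,412)]),.012)
B=at_z(cs,S([(32,438),(325,34),(594,128),(340,563)]),.012)
for P in(A,B):
    P=P[:,:2];c=P.mean(0);y=(P[0]+P[3]-P[1]-P[2])/2;x=(P[0]+P[1]-P[2]-P[3])/2
    print(c,np.linalg.norm(x),np.linalg.norm(y),np.degrees(np.arctan2(-y[0],y[1])),np.degrees(np.arctan2(x[1],x[0])))
print('wheel hub',at_z(ct,T([(467,240)]),.048),at_z(cs,S([(310,150)]),.048))
print('tab top',at_z(ct,T([(501,418)]),.084),at_z(cs,S([(496,116)]),.084))
print('block top',at_z(ct,T([(190,78),(245,85),(222,235),(170,222)]),.067).round(4))
print('block top side',at_z(cs,S([(72,292),(100,260),(222,318)]),.067).round(4))
# tray
t=cv2.imread('pics/top0.png');s=cv2.imread('pics/side0.png')
for im,c,n in((t,ct,'t'),(s,cs,'s')):
    h=cv2.cvtColor(im,cv2.COLOR_BGR2HSV);m=cv2.inRange(h,(22,120,80),(35,255,255))
    k,l,st,ce=cv2.connectedComponentsWithStats(m);i=1+np.argmax(st[1:,4])
    cnt=cv2.findContours((l==i).astype(np.uint8),0,2)[0];r=cv2.minAreaRect(np.vstack(cnt));
    print(n,r,at_z(c,cv2.boxPoints(r),.03)[:,:2].round(3),at_z(c,[r[0]],.03))
E
```

```text
[0.57395531 0.04476464] 0.16988653985093036 0.29888117909478695 -9.602701259244526 -9.119381115296713
[0.57255641 0.04446379] 0.16632753185741428 0.30129987890632653 -9.555184996418774 -10.324757460371371
wheel hub [[ 0.59658974 -0.00527225  0.048     ]] [[ 0.59636968 -0.00518348  0.048     ]]
tab top [[ 0.50487968 -0.02079354  0.084     ]] [[ 0.50118792 -0.02060147  0.084     ]]
block top [[0.6741 0.1303 0.067 ]
 [0.6705 0.1034 0.067 ]
 [0.5965 0.1145 0.067 ]
 [0.603  0.1399 0.067 ]]
block top side [[0.672  0.1275 0.067 ]
 [0.6662 0.1052 0.067 ]
 [0.5967 0.1238 0.067 ]]
t ((364.0, 169.0), (56.0, 44.0), 90.0) [[ 0.58  -0.278]
 [ 0.581 -0.415]
 [ 0.409 -0.412]
 [ 0.41  -0.275]] [[ 0.49452242 -0.34442835  0.03      ]]
s ((263.0400085449219, 141.77999877929688), (52.0556640625, 31.752166748046875), 10.30484676361084) [[ 0.577 -0.252]
 [ 0.604 -0.423]
 [ 0.409 -0.42 ]
 [ 0.396 -0.252]] [[ 0.49503454 -0.33330332  0.03      ]]
```

```bash
cat >> h.py <<'E'
def tool():
    o=get_obs(); return o['tcp_pos'],R.from_rotvec(o['orientation']),o
def want(yaw_z,p):
    """tool x down, tool z horizontal along heading yaw_z (deg); return row from the current pose"""
    t,Rt,o=tool(); z=np.array([np.cos(np.radians(yaw_z)),np.sin(np.radians(yaw_z)),0]); x=np.array([0,0,-1.]); y=np.cross(z,x)
    G=R.from_matrix(np.c_[x,y,z]); w=(Rt.inv()*G).as_rotvec(); s=Rt.inv().apply(np.array(p)-t)
    print('turn',w.round(3),'shift',s.round(4), 'G rotvec',G.as_rotvec().round(3))
E
python3 - <<'E'
from h import *
t,Rt,o=tool();print(Rt.as_matrix().round(3))
c=camera_info('wrist');Rm=cv2.Rodrigues(c['rvec'])[0];C=-Rm.T@c['tvec'];print('cam in tool',Rt.inv().apply(C-t).round(4));print('cam axes in tool',(Rt.as_matrix().T@Rm.T).round(3))
for a in(-9.5,170.5,80.5,-99.5): print(a); want(a,[.53,0,.25])
E
```

```text
[[-0.     0.27  -0.963]
 [ 0.001 -0.963 -0.27 ]
 [-1.    -0.001  0.   ]]
cam in tool [-0.1417 -0.0002 -0.0715]
cam axes in tool [[-0.    -0.282  0.959]
 [ 1.     0.     0.   ]
 [-0.     0.959  0.282]]
-9.5
turn [-2.702e+00 -2.000e-03  1.000e-03] shift [-0.0188 -0.5313 -0.5103] G rotvec [ 0.13   1.567 -0.13 ]
170.5
turn [0.44  0.    0.001] shift [-0.0188 -0.5313 -0.5103] G rotvec [-2.135  0.177  2.135]
80.5
turn [2.01e+00 1.00e-03 1.00e-03] shift [-0.0188 -0.5313 -0.5103] G rotvec [-1.086  1.283  1.086]
-99.5
turn [-1.131e+00 -1.000e-03  1.000e-03] shift [-0.0188 -0.5313 -0.5103] G rotvec [ 1.33   1.126 -1.33 ]
```

```bash
python3 - <<'E'
from h import *
want(-99.5,[.555,.03,.25])
E
```

```text
turn [-1.131e+00 -1.000e-03  1.000e-03] shift [-0.0187 -0.5534 -0.5424] G rotvec [ 1.33   1.126 -1.33 ]
```

Emit:
apply_moves:
  series: "-1.131 0 0 -0.019 -0.553 -0.542 1;-1.131 0 0 -0.019 -0.553 -0.542 1;-1.131 0 0 -0.019 -0.553 -0.542 1;-1.131 0 0 -0.019 -0.553 -0.542 1;-1.131 0 0 -0.019 -0.553 -0.542 0;-1.131 0 0 -0.019 -0.553 -0.542 0;-1.131 0 0 -0.019 -0.553 -0.542 0;-1.131 0 0 -0.019 -0.553 -0.542 0;-1.131 0 0 -0.019 -0.553 -0.542 0;-1.131 0 0 -0.019 -0.553 -0.542 0;-1.131 0 0 -0.019 -0.553 -0.542 0;-1.131 0 0 -0.019 -0.553 -0.542 0"

```text
clock: 1.65
tcp_pos: [0.5437, 0.0091, 0.2497]
orientation: [1.331, 1.125, -1.331]
contact_force: [0.1, 0.5, 0.4]
grip_width: -0.0001
```

```bash
python3 - <<'E'
from h import *
want(-99.5,[.555,.03,.25]); print(get_obs())
E
```

```text
turn [-0.001  0.    -0.   ] shift [-0.0003  0.0077 -0.0225] G rotvec [ 1.33   1.126 -1.33 ]
{'clock': 1.65, 'joints': array([ 0.35617324,  0.29957409, -0.59036425,  1.81814606,  0.18788436,
        1.07967774, -0.46936261]), 'qvel': array([-0.79578731,  0.42751432, -0.16111991, -0.52123543,  0.28670055,
        0.19665109, -1.01169236]), 'tau': array([  3.41867678, -47.66292572,  -5.37967622, -24.65557516,
        -0.59544152,  -0.11392511,   1.31515034]), 'tcp_pos': array([0.54366739, 0.00905746, 0.24971408]), 'orientation': array([ 1.33064043,  1.12532988, -1.33096656]), 'contact_force': array([0.0521753 , 0.49434376, 0.42966742]), 'moment': array([ 0.00678446, -0.05091821,  0.02462717]), 'grip_width': -6.337812781942528e-05}
```

Emit:
apply_moves:
  series: "0 0 0 0 0 0 0;0 0 0 0 0 0 0;0 0 0 0 0 0 0"

```text
clock: 2.02
tcp_pos: [0.5424, 0.0056, 0.2494]
orientation: [1.331, 1.124, -1.333]
contact_force: [0.7, -0.0, -0.3]
grip_width: -0.0001
```

```bash
python3 - <<'E'
from h import *
want(-99.5,[.555,.03,.25]);
c=camera_info('wrist');im=grab_frame('wrist');cv2.imwrite('pics/w1.png',im);crop(im,0,0,512,384,1.55,'pics/w1b.png')
import pickle;pickle.dump(c,open('w1.pkl','wb'))
E
```

```text
turn [-0.003  0.001  0.001] shift [-0.0006  0.0083 -0.0261] G rotvec [ 1.33   1.126 -1.33 ]
```

View pics/w1b.png

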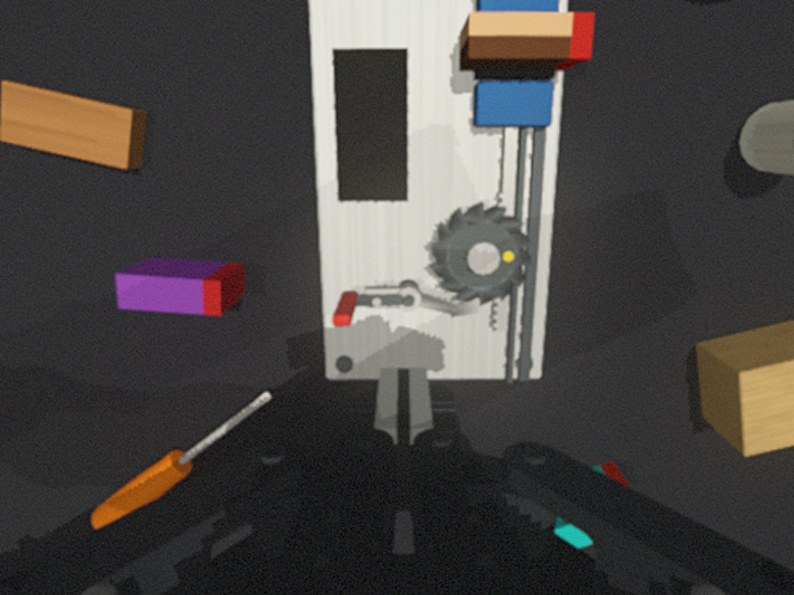

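```bash
python3 - <<'E'
from h import *
im=cv2.imread('pics/w1.png');crop(im,205,170,305,245,8,'pics/w1c.png');crop(im,290,0,400,90,7,'pics/w1d.png')
E
```

```text
(no output)
```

View pics/w1c.png

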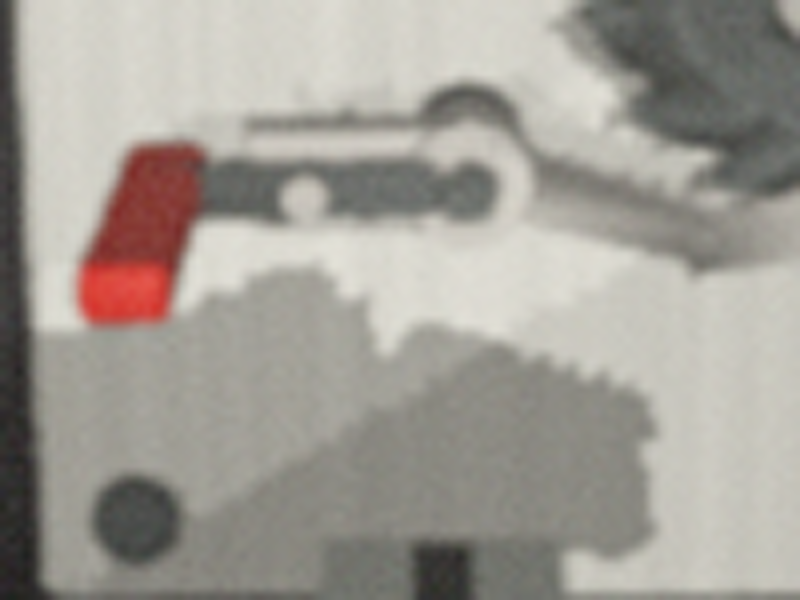

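View pics/w1d.png

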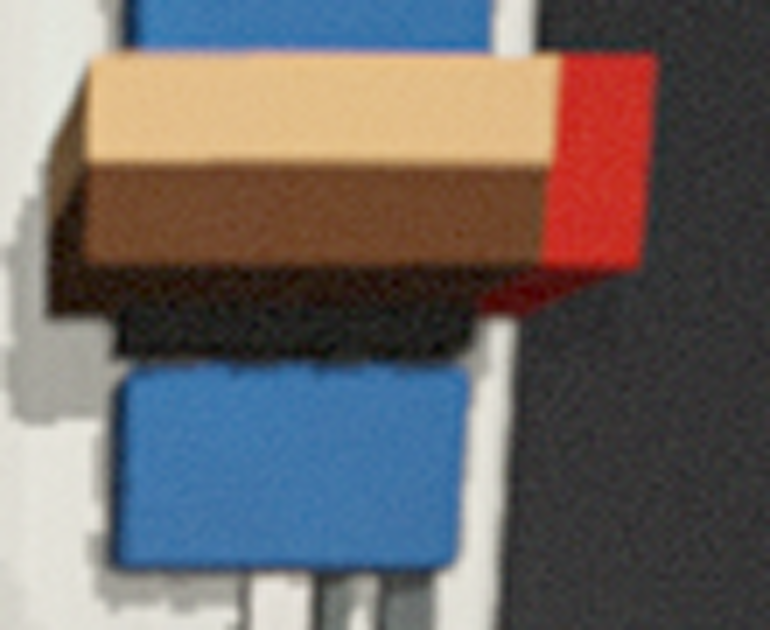

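```bash
python3 - <<'E'
from h import *
import pickle;c=pickle.load(open('w1.pkl','rb'))
W=lambda p,s,o:np.array(p)/s+o-.4
t=at_z(c,W([(82,265),(172,265),(167,322),(93,322)],8,[205,170]),.084);print('tab',t.round(4),t.mean(0))
b=at_z(c,W([(88,57),(657,57),(640,268),(85,265)],7,[290,0]),.067);print('block',b.round(4),b.mean(0))
p=at_z(c,W([(470,190)],8,[205,170]),.044);print('pivot',p)
h=at_z(c,np.array([[484/1.55,258/1.55]]),.048);print('hub',h)
pl=at_z(c,np.array([[327,380],[543,380],[309,0],[566,0]])/1.55,.012);print(pl.round(4))
a=np.radians(-9.6);M=np.array([[np.cos(a),np.sin(a)],[-np.sin(a),np.cos(a)]])
o=np.array([.573,.0446])
for n,q in(('tab',t.mean(0)),('blk',b.mean(0)),('piv',p[0]),('hub',h[0])):print(n,M@(q[:2]-o))
d=b[1]-b[0];print(np.degrees(np.arctan2(d[1],d[0])));d=pl[1]-pl[0];print(np.degrees(np.arctan2(d[1],d[0])))
E
```

```text
tab [[ 0.4952 -0.0145  0.084 ]
 [ 0.5058 -0.0163  0.084 ]
 [ 0.5038 -0.0232  0.084 ]
 [ 0.4951 -0.0217  0.084 ]] [ 0.49996194 -0.01892126  0.084     ]
block [[0.6021 0.1413 0.067 ]
 [0.6719 0.1301 0.067 ]
 [0.6678 0.106  0.067 ]
 [0.5985 0.1176 0.067 ]] [0.63507347 0.12372698 0.067     ]
pivot [[ 0.540574   -0.02472032  0.044     ]]
hub [[ 0.59506766 -0.00353591  0.048     ]]
[[ 0.4656 -0.0883  0.012 ]
 [ 0.6331 -0.1169  0.012 ]
 [ 0.5093  0.1768  0.012 ]
 [ 0.6741  0.1492  0.012 ]]
tab [-0.06142188 -0.07481217]
blk [0.04800828 0.08837081]
piv [-0.02041144 -0.07375721]
hub [ 0.02978619 -0.04378162]
-9.105339047451196
-9.677079503211097
```

```bash
cat >> h.py <<'E'
a=np.radians(-9.6);CX=np.array([np.cos(a),np.sin(a)]);CY=np.array([-np.sin(a),np.cos(a)]);CO=np.array([.573,.0446])
def cl(x,y,z): return np.r_[CO+x*CX+y*CY,z]
def toclamp(p): return np.array([(p[:2]-CO)@CX,(p[:2]-CO)@CY])
E
python3 - <<'E'
from h import *
want(-99.6,cl(-.0615,-.108,.052)); print(cl(-.0615,-.108,.052))
E
```

```text
turn [-0.001  0.001  0.   ] shift [ 0.1976 -0.0378  0.0643] G rotvec [ 1.332  1.125 -1.332]
[ 0.49435022 -0.05163129  0.052     ]
```

Emit:
apply_moves:
  series: "0 0 0 0 -0.038 0.064 0;0 0 0 0.05 -0.038 0.064 0;0 0 0 0.1 -0.038 0.064 0;0 0 0 0.15 -0.038 0.064 0;0 0 0 0.19 -0.038 0.064 0;0 0 0 0.198 -0.038 0.064 0;0 0 0 0.198 -0.038 0.064 0;0 0 0 0.198 -0.038 0.064 0"

```text
clock: 3.08
tcp_pos: [0.4963, -0.0496, 0.0534]
orientation: [1.332, 1.123, -1.329]
contact_force: [1.2, -0.2, 0.7]
grip_width: -0.0001
```

```bash
python3 - <<'E'
from h import *
t,r,o=tool();print(toclamp(t),t,o['contact_force'])
for n in('wrist','side'):
    im=grab_frame(n);cv2.imwrite(f'pics/a_{n}.png',im)
    if n=='side':crop(im,155,155,285,245,6,'pics/a_s.png')
E
```

```text
[-0.05993043 -0.10567111] [ 0.4962862  -0.04959677  0.05337179] [ 1.18925303 -0.2388426   0.74895333]
```

View pics/a_wrist.png

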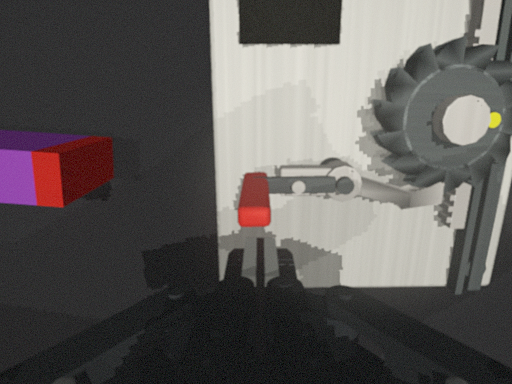

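View pics/a_s.png

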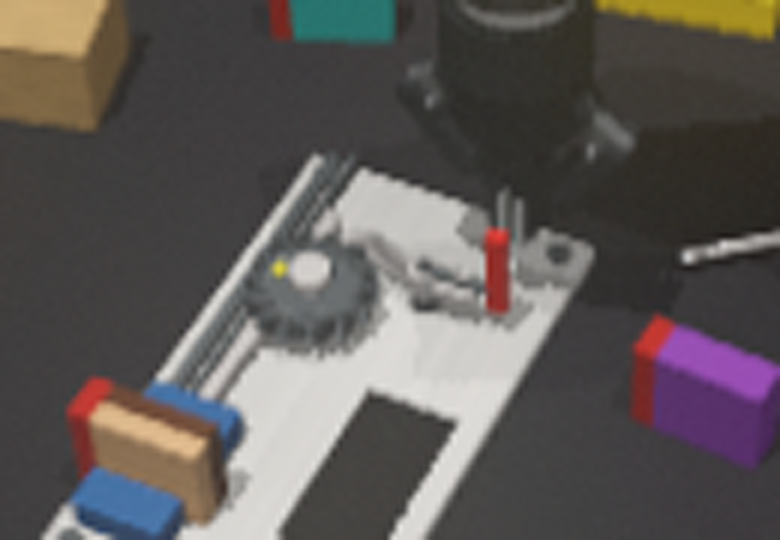

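Emit:
apply_moves:
  series: "0 0 0 0 0 -0.005 0;0 0 0 0 0 -0.01 0;0 0 0 0 0 -0.01 0"

```text
clock: 3.55
tcp_pos: [0.4968, -0.0386, 0.0519]
orientation: [1.33, 1.127, -1.329]
contact_force: [0.2, 0.9, -0.0]
grip_width: -0.0001
```

Emit:
apply_moves:
  series: "0 0 0 0 0 -0.001 0;0 0 0 0 0 -0.002 0;0 0 0 0 0 -0.002 0"

```text
clock: 3.92
tcp_pos: [0.497, -0.0375, 0.0517]
orientation: [1.33, 1.126, -1.33]
contact_force: [0.5, -0.1, -1.0]
grip_width: -0.0001
```

```bash
cat > st.py <<'E'
from h import *
t,r,o=tool();f=o['contact_force'];print(toclamp(t).round(4),t[2].round(4),'F cl',f[:2]@CX,f[:2]@CY,f[2])
E
python3 st.py
```

```text
[-0.0613 -0.0936] 0.0517 F cl 0.5344467594920307 0.03496234549678209 -1.027680837981489
```

Emit:
apply_moves:
  series: "0 0 0 0 0 -0.001 0;0 0 0 0 0 -0.002 0;0 0 0 0 0 -0.003 0;0 0 0 0 0 -0.003 0"

```text
clock: 4.42
tcp_pos: [0.4974, -0.0346, 0.0517]
orientation: [1.33, 1.126, -1.331]
contact_force: [1.0, 0.4, -0.2]
grip_width: 0.0002
```

```bash
python3 st.py
```

```text
[-0.0613 -0.0907] 0.0517 F cl 0.8706574230188011 0.5688332061843258 -0.2375036798957582
```

Emit:
apply_moves:
  series: "0 0 0 0 0 -0.001 0;0 0 0 0 0 -0.002 0;0 0 0 0 0 -0.002 0"

```text
clock: 4.8
tcp_pos: [0.4974, -0.0337, 0.0516]
orientation: [1.33, 1.125, -1.332]
contact_force: [-2.6, -4.7, 1.8]
grip_width: -0.0003
```

```bash
python3 st.py
```

```text
[-0.0615 -0.0898] 0.0516 F cl -1.7848616324788287 -5.092893435369062 1.7603675192106927
```

Emit:
apply_moves:
  series: "0 0 0 0 0 -0.001 0;0 0 0 0 0 -0.002 0;0 0 0 0 0 -0.002 0"

```text
clock: 5.18
tcp_pos: [0.4975, -0.0324, 0.0516]
orientation: [1.329, 1.124, -1.334]
contact_force: [-1.1, -6.8, 2.7]
grip_width: -0.0001
```

```bash
python3 st.py
```

```text
[-0.0616 -0.0885] 0.0516 F cl 0.07797116036380113 -6.871037303912406 2.723554023671439
```

Emit:
apply_moves:
  series: "0 0 0 0 0 -0.001 0;0 0 0 0 0 -0.002 0;0 0 0 0 0 -0.002 0"

```text
clock: 5.55
tcp_pos: [0.4977, -0.0308, 0.0516]
orientation: [1.329, 1.124, -1.334]
contact_force: [-2.1, -6.8, 2.7]
grip_width: 0.0004
```

```bash
python3 st.py
```

```text
[-0.0617 -0.0869] 0.0516 F cl -0.8989171029022467 -7.023100483890973 2.740672775880397
```

Emit:
apply_moves:
  series: "0 0 0 0 0 -0.001 0;0 0 0 0 0 -0.001 0"

```text
clock: 5.8
tcp_pos: [0.4978, -0.0299, 0.0516]
orientation: [1.329, 1.124, -1.335]
contact_force: [-2.8, -8.1, 3.0]
grip_width: 0.0004
```

Emit:
apply_moves:
  series: "0 0 0 0 0 -0.001 0;0 0 0 0 0 -0.001 0"

```text
clock: 6.05
tcp_pos: [0.4981, -0.0285, 0.0516]
orientation: [1.329, 1.124, -1.334]
contact_force: [-1.7, -7.0, 2.7]
grip_width: -0.0002
```

```bash
python3 st.py
```

```text
[-0.0616 -0.0846] 0.0516 F cl -0.5431333901148412 -7.142650418471049 2.6901333664631566
```

Emit:
apply_moves:
  series: "0 0 0 0 0 -0.0005 0;0 0 0 0 0 -0.0005 0"

```text
clock: 6.3
tcp_pos: [0.4982, -0.0284, 0.0516]
orientation: [1.329, 1.124, -1.334]
contact_force: [-2.4, -7.4, 3.2]
grip_width: 0.0
```

```bash
python3 st.py; python3 - <<'E'
from h import *
im=grab_frame('side');cv2.imwrite('pics/b_side.png',im);crop(im,155,155,285,245,6,'pics/b_s.png')
E
```

```text
[-0.0616 -0.0844] 0.0516 F cl -1.1671629296882433 -7.727977683608037 3.163755388200126
```

View pics/b_s.png

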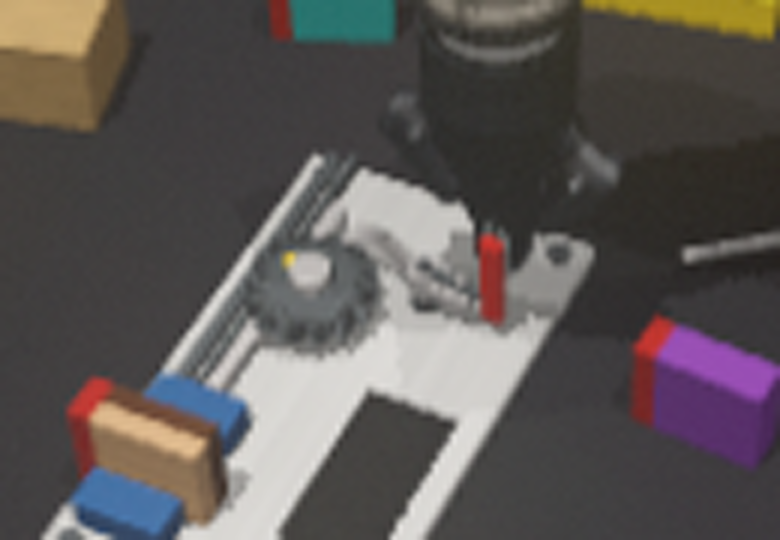

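Emit:
apply_moves:
  series: "0 0 0 0 0 -0.0005 0;0 0 0 0 0 -0.0007 0;0 0 0 0 0 -0.0007 0"

```text
clock: 6.72
tcp_pos: [0.4982, -0.0283, 0.0516]
orientation: [1.329, 1.123, -1.335]
contact_force: [-1.6, -8.6, 3.0]
grip_width: 0.0001
```

```bash
python3 st.py
```

```text
[-0.0616 -0.0843] 0.0516 F cl -0.11611569261417264 -8.744684157969278 2.9661295413317506
```

Position has stopped while the force rises, so the tab is at its stop. I'll add a little to get 10–12 N, then hold.

Emit:
apply_moves:
  series: "0 0 0 0 0 -0.0005 0;0 0 0 0 0 -0.001 0;0 0 0 0 0 -0.001 0;0 0 0 0 0 -0.001 0"

```text
clock: 7.22
tcp_pos: [0.4982, -0.0281, 0.0516]
orientation: [1.328, 1.123, -1.336]
contact_force: [-2.7, -10.8, 4.7]
grip_width: 0.0001
```

```bash
python3 st.py
```

```text
[-0.0617 -0.0842] 0.0516 F cl -0.8724146765676444 -11.122986843156928 4.676609939779455
```

Emit:
apply_moves:
  series: "0 0 0 0 0 0 0;0 0 0 0 0 0 0;0 0 0 0 0 0 0;0 0 0 0 0 0 0;0 0 0 0 0 0 0;0 0 0 0 0 0 0;0 0 0 0 0 0 0;0 0 0 0 0 0 0;0 0 0 0 0 0 0;0 0 0 0 0 0 0;0 0 0 0 0 0 0;0 0 0 0 0 0 0"

```text
clock: 8.72
tcp_pos: [0.4982, -0.0281, 0.0516]
orientation: [1.328, 1.123, -1.336]
contact_force: [-2.4, -11.6, 3.5]
grip_width: -0.0003
```

Emit:
apply_moves:
  series: "0 0 0 0 0 0 0;0 0 0 0 0 0 0;0 0 0 0 0 0 0;0 0 0 0 0 0 0;0 0 0 0 0 0 0;0 0 0 0 0 0 0;0 0 0 0 0 0 0;0 0 0 0 0 0 0;0 0 0 0 0 0 0;0 0 0 0 0 0 0;0 0 0 0 0 0 0;0 0 0 0 0 0 0"

```text
clock: 10.22
tcp_pos: [0.4982, -0.0281, 0.0516]
orientation: [1.328, 1.123, -1.336]
contact_force: [-2.2, -9.9, 3.8]
grip_width: -0.0003
```

```bash
python3 st.py; python3 - <<'E'
from h import *
im=grab_frame('side');cv2.imwrite('pics/c_side.png',im);crop(im,155,155,285,275,6,'pics/c_s.png')
E
```

```text
[-0.0617 -0.0841] 0.0516 F cl -0.4670043345032474 -10.145350423748685 3.771064243641931
```

View pics/c_s.png

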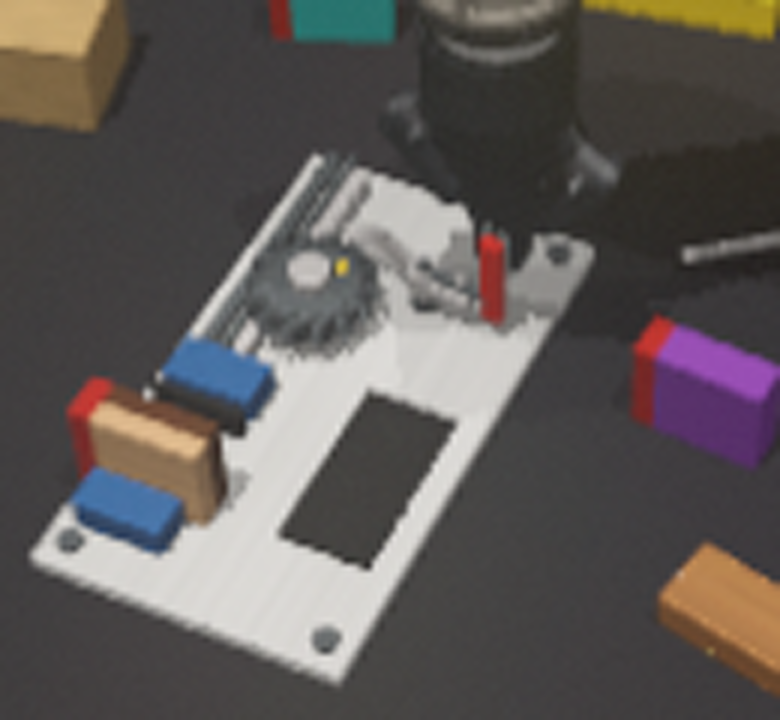

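Emit:
apply_moves:
  series: "0 0 0 0 0 0 0;0 0 0 0 0 0 0;0 0 0 0 0 0 0;0 0 0 0 0 0 0;0 0 0 0 0 0 0;0 0 0 0 0 0 0;0 0 0 0 0 0 0;0 0 0 0 0 0 0;0 0 0 0 0 0 0;0 0 0 0 0 0 0;0 0 0 0 0 0 0;0 0 0 0 0 0 0"

```text
clock: 11.78
tcp_pos: [0.4982, -0.0281, 0.0516]
orientation: [1.328, 1.123, -1.336]
contact_force: [-3.3, -10.2, 3.9]
grip_width: 0.0003
```

```bash
python3 st.py; python3 - <<'E'
from h import *
im=grab_frame('side');cv2.imwrite('pics/d_side.png',im)
a=cv2.imread('pics/c_side.png');x=np.hstack([a[155:255,160:225],im[155:255,160:225]]);crop(x,0,0,130,100,6,'pics/d_s.png')
E
```

```text
[-0.0617 -0.0841] 0.0516 F cl -1.5439807719163372 -10.638140015629414 3.9229782083000875
```

View pics/d_s.png

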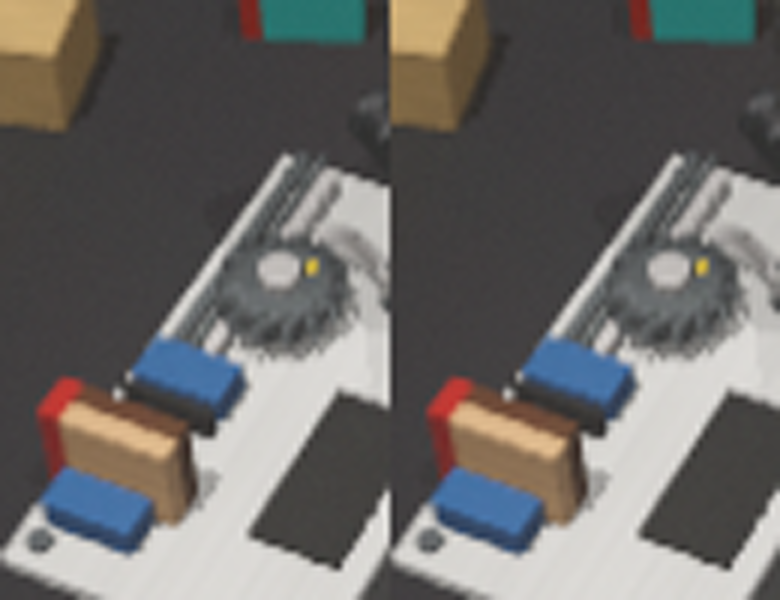

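```bash
python3 - <<'E'
from h import *
c=camera_info('side')
p=at_z(c,[[155+243/6,155+405/6],[155+273/6,155+378/6]],.032);d=[toclamp(q) for q in p];print(d,d[1]-d[0])
E
```

```text
[array([0.0253786 , 0.03722955]), array([0.02004151, 0.01564993])] [-0.00533709 -0.02157962]
```

```bash
python3 - <<'E'
from h import *
a=cv2.imread('pics/side0.png');im=cv2.imread('pics/d_side.png')
x=np.hstack([a[195:255,165:215],im[195:255,165:215]]);crop(x,0,0,100,60,8,'pics/e.png')
x=np.vstack([a[195:230,180:225],im[195:230,180:225]]);crop(x,0,0,45,70,8,'pics/e2.png')
E
```

```text
(no output)
```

View pics/e.png

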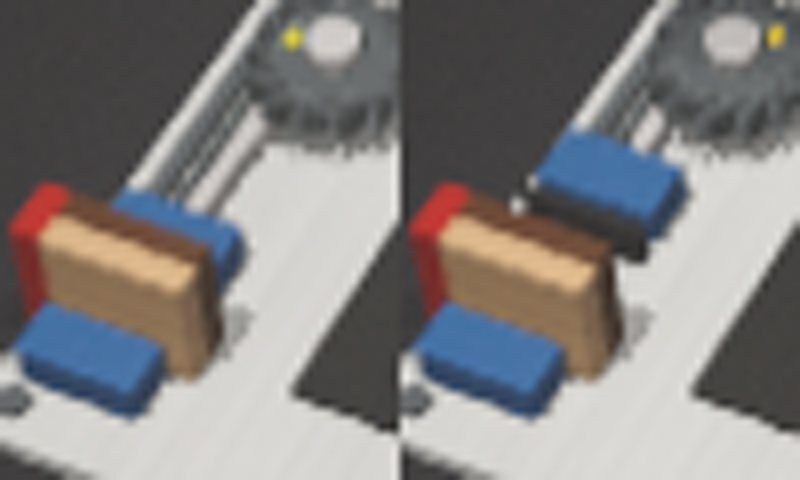

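```bash
python3 - <<'E'
from h import *
c=camera_info('side')
P=np.array([[241,230],[130,190],[286,176],[177,128]])/8+[165,195]-.4
d=np.array([toclamp(q) for q in at_z(c,P,.032)]);print(d.round(4),d[2:]-d[:2])
v=np.array([[292,38],[376-0,38]])/8+[165,195]-.4
h=toclamp(at_z(c,[np.array([332,38])/8+[165,195]-.4],.048)[0]);
for q in at_z(c,v,.044): print(np.degrees(np.arctan2(*(toclamp(q)-h)[::-1])),np.linalg.norm(toclamp(q)-h))
E
```

```text
[[0.0259 0.0411]
 [0.0734 0.0415]
 [0.0231 0.011 ]
 [0.0724 0.0073]] [[-0.00285803 -0.03005344]
 [-0.0010094  -0.03418922]]
11.742850864473587 0.016340069765083728
-143.28291726556867 0.0168939626411149
```

Emit:
apply_moves:
  series: "0 0 0 0 0 0.002 0;0 0 0 0 0 0.006 0;0 0 0 0 0 0.016 0;0 0 0 0 0 0.022 0;0 0 0 -0.04 0 0.022 0;0 0 0 -0.09 0 0.022 0;0 0 0 -0.12 0 0.022 0.5;0 0 0 -0.12 0 0.022 0.5;0 0 0 -0.12 0 0.022 0.5"

```text
clock: 12.95
tcp_pos: [0.495, -0.0461, 0.1711]
orientation: [1.33, 1.127, -1.331]
contact_force: [-0.0, 0.9, -0.2]
grip_width: 0.0424
```

```bash
python3 st.py; python3 - <<'E'
from h import *
print(get_obs()['joints'],get_obs()['grip_width'])
for h in(-9.6,170.4): want(h,cl(.048,.088,.17))
im=grab_frame('side');crop(im,155,155,285,245,6,'pics/f.png')
E
```

```text
[-0.0618 -0.1024] 0.1711 F cl -0.17693165996346147 0.9157259702037845 -0.1907698889178163
[ 0.45254663  0.31277623 -0.57183039  2.00280003  0.21643812  0.88554316
 -0.4010981 ] 0.04241996699990185
turn [-1.569e+00 -1.000e-03  1.000e-03] shift [ 0.001   0.1101 -0.1902] G rotvec [ 0.132  1.567 -0.132]
turn [1.573e+00 1.000e-03 1.000e-03] shift [ 0.001   0.1101 -0.1902] G rotvec [-2.134  0.179  2.134]
```

View pics/f.png

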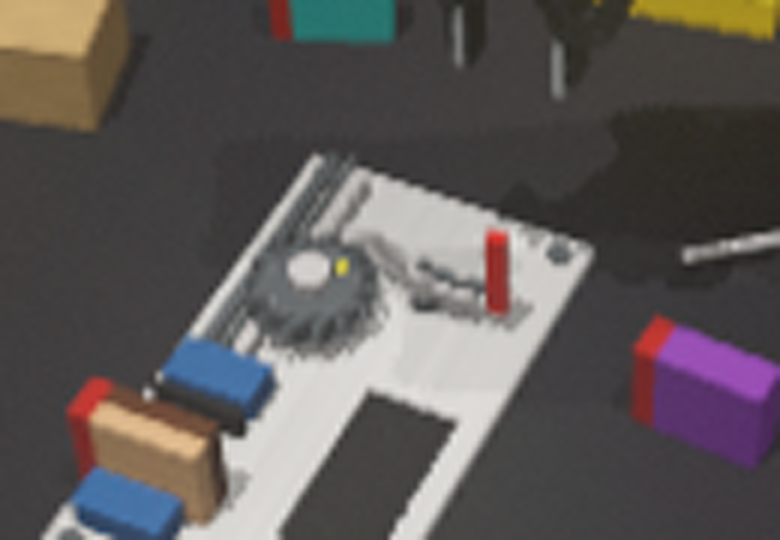

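Emit:
apply_moves:
  series: "1.573 0 0 0 0.11 -0.19 0.6;1.573 0 0 0 0.11 -0.19 0.6;1.573 0 0 0 0.11 -0.19 0.6;1.573 0 0 0 0.11 -0.19 0.6;1.573 0 0 0 0.11 -0.19 0.6;1.573 0 0 0 0.11 -0.19 0.6;1.573 0 0 0 0.11 -0.19 0.6;1.573 0 0 0 0.11 -0.19 0.6;1.573 0 0 0 0.11 -0.19 0.6;1.573 0 0 0 0.11 -0.19 0.6;1.573 0 0 0 0.11 -0.19 0.6;1.573 0 0 0 0.11 -0.19 0.6"

```text
clock: 14.5
tcp_pos: [0.6352, 0.123, 0.1713]
orientation: [-2.134, 0.179, 2.135]
contact_force: [0.1, 0.5, 0.1]
grip_width: 0.0514
```

```bash
python3 st.py; python3 - <<'E'
from h import *
print(get_obs()['joints'],get_obs()['grip_width'])
want(170.4,cl(.048,.088,.04))
import pickle;c=camera_info('wrist');im=grab_frame('wrist');cv2.imwrite('pics/w2.png',im);pickle.dump(c,open('w2.pkl','wb'));crop(im,0,0,512,384,1.55,'pics/w2b.png')
E
```

```text
[0.0483 0.0877] 0.1713 F cl 0.00566873348289116 0.4784482997883976 0.07166027095607165
[-0.12355892  0.50008602 -0.22567785  1.67004689  0.12886208  0.98657841
 -2.13191162] 0.051351427020280546
turn [ 0.     0.001 -0.   ] shift [ 0.1313 -0.0003  0.0002] G rotvec [-2.134  0.179  2.134]
```

View pics/w2b.png

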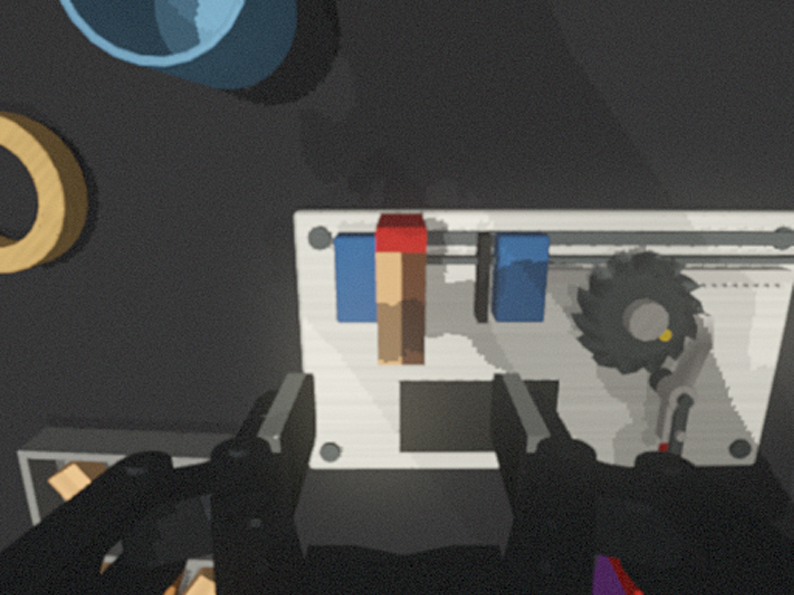

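Emit:
apply_moves:
  series: "0 0 0 0.05 0 0 0.6;0 0 0 0.1 0 0 0.6;0 0 0 0.125 0 0 0.6;0 0 0 0.132 0 0 0.6;0 0 0 0.132 0 0 0.6;0 0 0 0.132 0 0 0.6"
  force: 30

```text
clock: 15.3
tcp_pos: [0.6366, 0.1234, 0.0413]
orientation: [-2.136, 0.179, 2.13]
contact_force: [-0.0, 0.3, -1.0]
grip_width: 0.0512
```

```bash
python3 st.py; python3 - <<'E'
from h import *
im=grab_frame('side');cv2.imwrite('pics/g0.png',im);crop(im,140,140,270,260,6,'pics/g.png')
E
```

```text
[0.0495 0.0883] 0.0413 F cl -0.0667330686053015 0.3081095219078051 -0.9923264590028895
```

View pics/g.png

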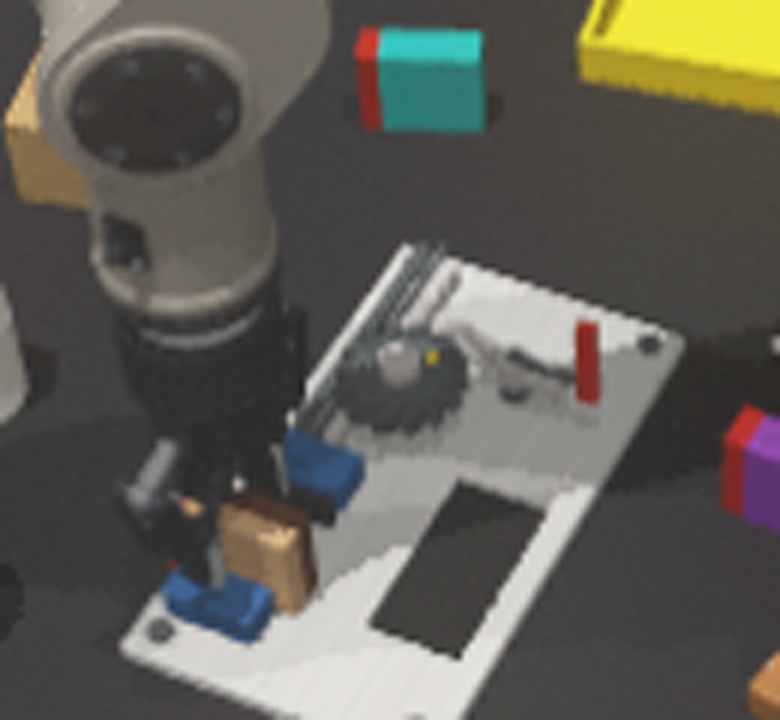

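Fingers straddle the block. Close.

Emit:
apply_moves:
  series: "0 0 0 0 0 0 0.4;0 0 0 0 0 0 0.3;0 0 0 0 0 0 0.2;0 0 0 0 0 0 0.15;0 0 0 0 0 0 0.1;0 0 0 0 0 0 0.1;0 0 0 0 0 0 0.1"
  force: 40

```text
clock: 16.23
tcp_pos: [0.6358, 0.1234, 0.0403]
orientation: [-2.134, 0.179, 2.133]
contact_force: [-1.4, 1.0, 6.2]
grip_width: 0.0238
```

```bash
python3 st.py
```

```text
[0.0488 0.0882] 0.0403 F cl -1.5354590194463411 0.7513204488185905 6.240784592361414
```

Emit:
apply_moves:
  series: "0 0 0 -0.01 0 0 0;0 0 0 -0.03 0 0 0;0 0 0 -0.06 0 0 0;0 0 0 -0.1 0 0 0;0 0 0 -0.14 0 0 0;0 0 0 -0.15 0 0 0;0 0 0 -0.15 0 0 0;0 0 0 -0.15 0 0 0"

```text
clock: 17.23
tcp_pos: [0.6343, 0.1227, 0.188]
orientation: [-2.131, 0.181, 2.137]
contact_force: [-0.2, -0.2, -1.8]
grip_width: 0.0236
```

```bash
python3 st.py; python3 - <<'E'
from h import *
want(170.4,[.495,-.342,.19]);want(180,[.495,-.342,.19]);print(get_obs()['grip_width'])
im=grab_frame('side');cv2.imwrite('pics/i0.png',im)
im=grab_frame('wrist');cv2.imwrite('pics/i1.png',im)
ct=camera_info('top');cs=camera_info('side')
t=cv2.imread('pics/top0.png');crop(t,330,130,400,210,7,'pics/tt.png')
t=cv2.imread('pics/side0.png');crop(t,225,110,305,170,8,'pics/ts.png')
E
```

```text
[0.0474 0.0872] 0.188 F cl -0.18744983577868052 -0.24739507515779555 -1.8046330630395593
turn [-0.001  0.003 -0.001] shift [-0.0012  0.4814  0.0595] G rotvec [-2.134  0.179  2.134]
turn [-0.168  0.003 -0.001] shift [-0.0012  0.4814  0.0595] G rotvec [-2.221  0.     2.221]
0.0235702099435927
```

View pics/i0.png

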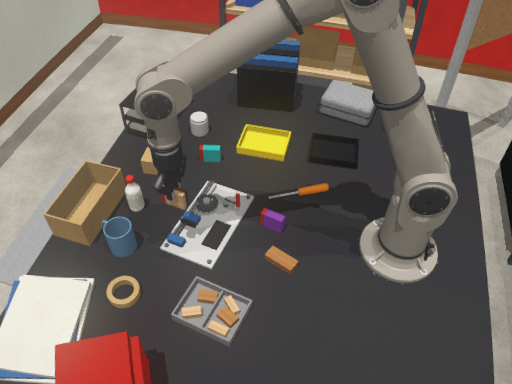

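View pics/i1.png

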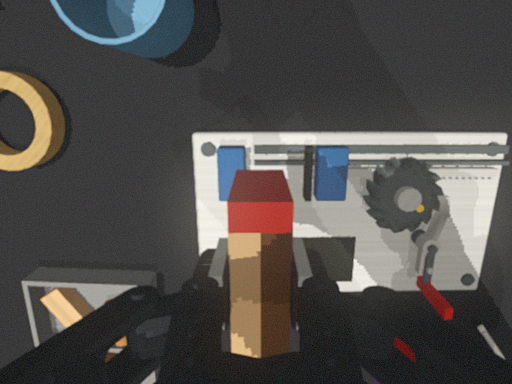

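View pics/tt.png

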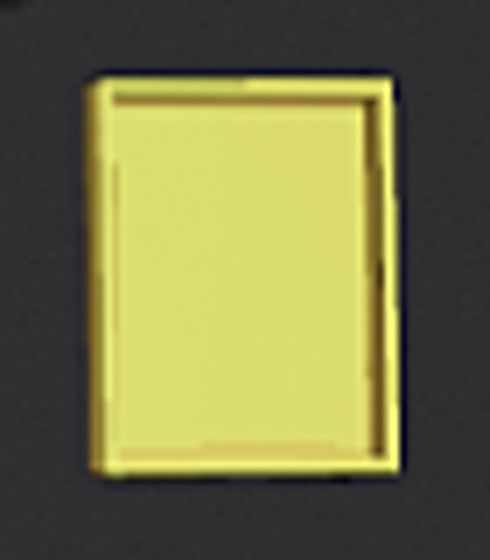

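View pics/ts.png

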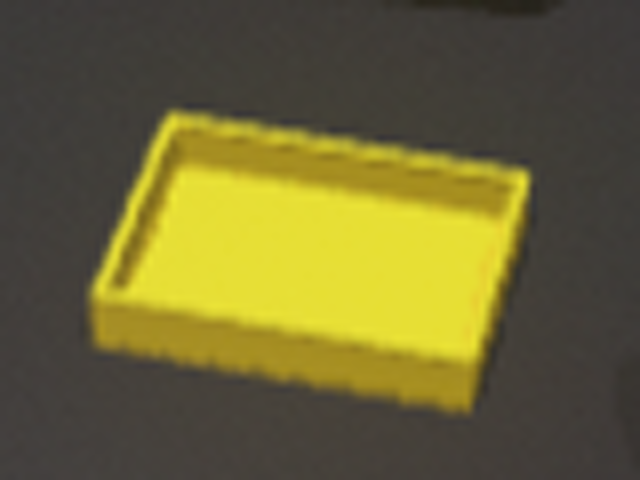

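```bash
python3 - <<'E'
from h import *
ct=camera_info('top');cs=camera_info('side')
for c,P in((ct,np.array([(97,80),(393,78),(400,472),(105,472)])/7+[330,130]-.4),(cs,np.array([(172,113),(528,173),(475,360),(95,295)])/8+[225,110]-.4)):
    q=at_z(c,P,.03);print(q.round(3)[:,:2].tolist(),q.mean(0))
E
```

```text
[[0.58, -0.282], [0.581, -0.414], [0.409, -0.414], [0.41, -0.283]] [ 0.49491014 -0.3484443   0.03      ]
[[0.579, -0.416], [0.412, -0.417], [0.41, -0.287], [0.579, -0.285]] [ 0.49494819 -0.35107347  0.03      ]
```

```bash
python3 - <<'E'
from h import *
want(180,[.495,-.35,.19])
E
```

```text
turn [-0.168  0.003 -0.001] shift [-0.0013  0.4894  0.0583] G rotvec [-2.221  0.     2.221]
```

Emit:
apply_moves:
  series: "-0.02 0 0 0 0.03 0.004 0;-0.04 0 0 0 0.08 0.01 0;-0.06 0 0 0 0.135 0.016 0;-0.08 0 0 0 0.19 0.023 0;-0.1 0 0 0 0.245 0.03 0;-0.12 0 0 0 0.3 0.036 0;-0.14 0 0 0 0.355 0.042 0;-0.155 0 0 0 0.41 0.049 0;-0.168 0 0 0 0.455 0.054 0;-0.168 0 0 0 0.48 0.057 0;-0.168 0 0 0 0.489 0.058 0;-0.168 0 0 0 0.489 0.058 0"

```text
clock: 18.82
tcp_pos: [0.4963, -0.3487, 0.1891]
orientation: [-2.22, -0.001, 2.222]
contact_force: [-0.4, 0.5, -1.9]
grip_width: 0.0236
```

Emit:
apply_moves:
  series: "0 0 0 0 0 0 0;0 0 0 0 0 0 0;0 0 0 0 0 0 0"

```text
clock: 19.2
tcp_pos: [0.4967, -0.3486, 0.1898]
orientation: [2.221, 0.001, -2.221]
contact_force: [-0.2, 0.7, -1.4]
grip_width: 0.0236
```

```bash
python3 - <<'E'
from h import *
want(180,[.495,-.35,.0335]);o=get_obs();print(o['tcp_pos'],o['grip_width'])
im=grab_frame('wrist');cv2.imwrite('pics/j1.png',im)
im=grab_frame('side');crop(im,200,70,320,180,6,'pics/j0.png')
E
```

```text
turn [ 0.001 -0.     0.   ] shift [0.1563 0.0014 0.0017] G rotvec [-2.221  0.     2.221]
[ 0.4966992  -0.3485706   0.18978014] 0.023608396111454964
```

View pics/j1.png

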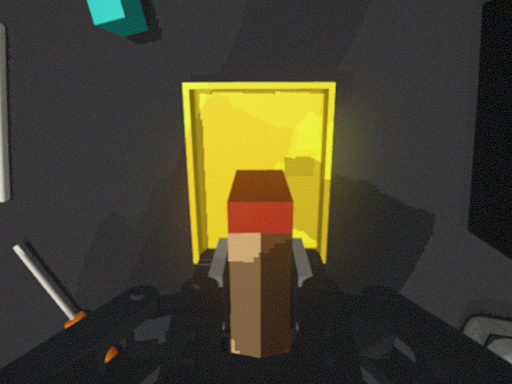

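View pics/j0.png

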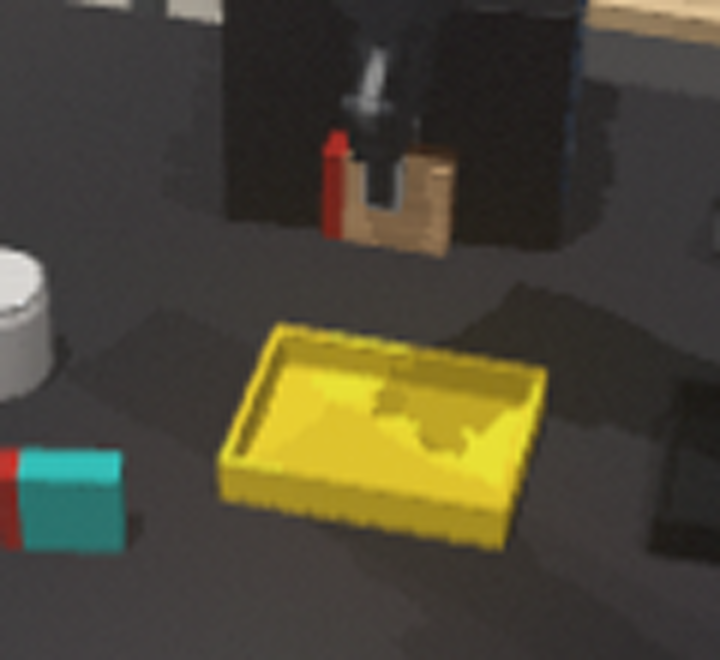

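Emit:
apply_moves:
  series: "0 0 0 0.05 0.001 0.002 0;0 0 0 0.1 0.001 0.002 0;0 0 0 0.135 0.001 0.002 0;0 0 0 0.148 0.001 0.002 0;0 0 0 0.152 0.001 0.002 0;0 0 0 0.154 0.001 0.002 0;0 0 0 0.154 0.001 0.002 0;0 0 0 0.154 0.001 0.002 0"

```text
clock: 20.3
tcp_pos: [0.4948, -0.3506, 0.0366]
orientation: [2.223, -0.001, -2.22]
contact_force: [1.4, 0.1, -1.1]
grip_width: 0.0235
```

Emit:
apply_moves:
  series: "0 0 0 0.001 0 0 0;0 0 0 0.001 0 0 0"

```text
clock: 20.55
tcp_pos: [0.4943, -0.3503, 0.0348]
orientation: [-2.221, 0.0, 2.221]
contact_force: [0.1, 0.2, -2.2]
grip_width: 0.0231
```

Emit:
apply_moves:
  series: "0 0 0 0.001 0 0 0;0 0 0 0.001 0 0 0"

```text
clock: 20.8
tcp_pos: [0.4942, -0.3503, 0.0336]
orientation: [-2.221, 0.0, 2.221]
contact_force: [0.3, -0.1, -1.2]
grip_width: 0.0238
```

Emit:
apply_moves:
  series: "0 0 0 0.001 0 0 0;0 0 0 0.001 0 0 0;0 0 0 0.001 0 0 0"

```text
clock: 21.18
tcp_pos: [0.4943, -0.3503, 0.0333]
orientation: [-2.221, 0.0, 2.221]
contact_force: [-3.3, 1.5, 5.0]
grip_width: 0.0234
```

```bash
python3 st.py;python3 - <<'E'
from h import *
im=grab_frame('side');crop(im,200,70,320,180,6,'pics/k0.png')
E
```

```text
[-0.0117 -0.4025] 0.0333 F cl -3.4811037988456976 0.8910890146268239 4.968221680358962
```

View pics/k0.png

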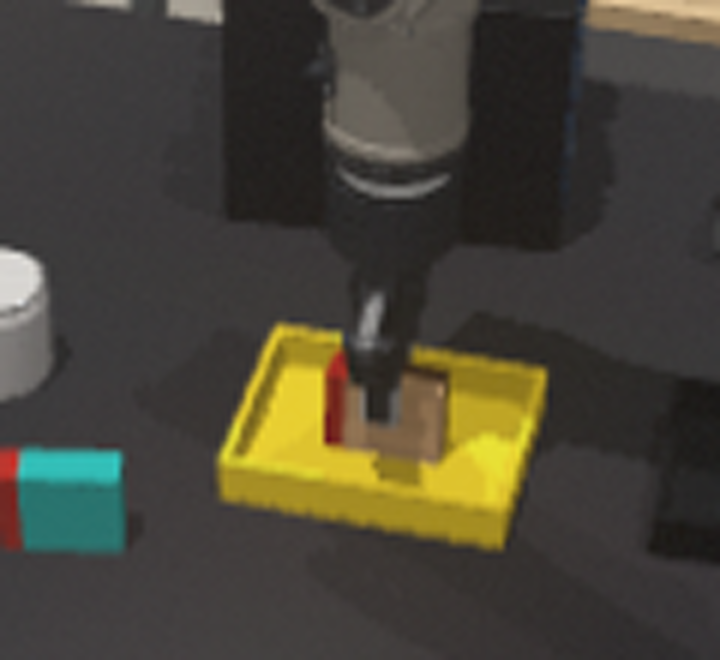

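Emit:
apply_moves:
  series: "0 0 0 0 0 0 0.3;0 0 0 0 0 0 0.4;0 0 0 0 0 0 0.55;0 0 0 0 0 0 0.55;0 0 0 0 0 0 0.55"

```text
clock: 21.85
tcp_pos: [0.4943, -0.3503, 0.0327]
orientation: [-2.221, 0.0, 2.221]
contact_force: [-0.1, -0.6, -0.9]
grip_width: 0.0471
```

Emit:
apply_moves:
  series: "0 0 0 -0.02 0 0 0.55;0 0 0 -0.06 0 0 0.55;0 0 0 -0.11 0 0 0.55;0 0 0 -0.16 0 0 0.55;0 0 0 -0.16 0 0 0.55;0 0 0 -0.16 0 0 0.55;0 0 0 -0.16 0 0 0.55"

```text
clock: 22.72
tcp_pos: [0.4935, -0.3498, 0.1916]
orientation: [-2.219, -0.001, 2.223]
contact_force: [0.3, 0.7, -1.1]
grip_width: 0.0473
```

```bash
python3 - <<'E'
from h import *
im=grab_frame('wrist');cv2.imwrite('pics/l1.png',im)
im=grab_frame('side');cv2.imwrite('pics/l2.png',im);crop(im,155,90,305,240,4,'pics/l0.png')
E
```

```text
(no output)
```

View pics/l1.png

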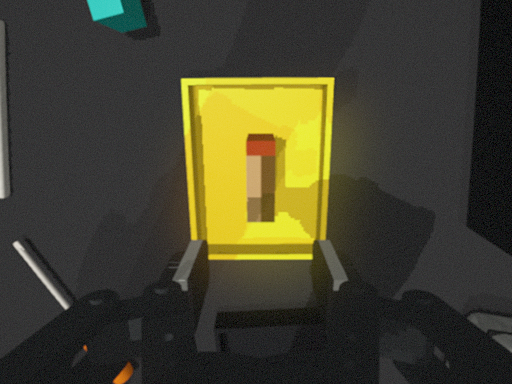

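View pics/l0.png

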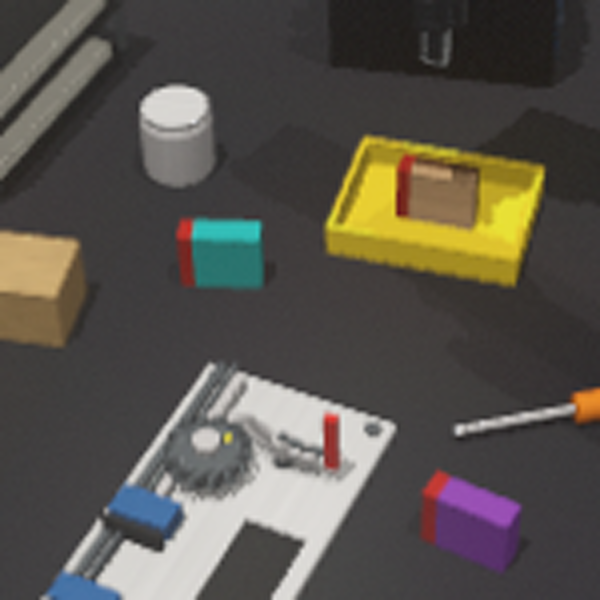

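The block stands upright near the middle of the yellow tray (wrist picture, around (260,178)). The jaw is still back and the bystanders have not moved, so I'm handing in.

```bash
python3 -c "
from bench import *
print(hand_in())"
```

```text
the job is handed in; nothing more can be done
None
```

The block is out of the clamp and standing upright, released, in the yellow tray. I handed the job in at about 23 s; no verdict is reported.

- **Clamp:** I pushed the red tab about 6 mm to its stop. The highest force I read was about 12 N. I held it there at 10–12 N for nearly 5 s, until two pictures 1.5 s apart showed the jaw at rest.
- **Block:** I gripped it across its 24 mm thickness, lifted it straight out and set it down in the tray. I opened the fingers only after feeling contact, at the height expected for the tray floor.
- **Last checks:** The pictures show the block upright near the tray's centre and the gripper clear about 0.19 m above the desk. The jaw is still drawn back, and nothing else in view has visibly moved.
- **Weakest check:** The jaw opening could only be measured from the side picture. Two corners gave 30 mm and 34 mm against the nominal 33 mm. A first, cruder reading gave about 22 mm, which I discarded as a mismatched corner.

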